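# Put the washed drip coffee filter back together

### The arm

A 7-joint arm with a two-finger parallel gripper is mounted at the origin on the work surface. World frame = base frame: x ahead of the robot, y to its left, z up, the work surface at z = 0. Lengths are in m, angles in rad, forces in N, time in s.
With the tool pointing down it reaches from about 0.4 to 0.85 m from the base axis. Payload 10.4 kg.
Tool frame: the origin (TCP) lies at the centre of the arm's flange, where the gripper is bolted on; the fingertips stand 182 mm ahead of it and the grasp point (between the pads) lies r.grasp_offset ahead of it (r.grasp_offset is the distance from the TCP to the grasp point, in m); z points along the fingers, y is the line along which they close (so a half turn about z gives the same grasp; the last joint's range is limited). The gripper opens to 87 mm and grips with 3 to 60 N. Pads are 19 mm wide; open, the fingers measure 117 mm over their backs; the gripper's body (75 mm by 190 mm) begins 51 mm behind the grasp point.
Start: joints at [1.125, 0.332, -0.065, 1.46, 0.022, 1.35, -0.088], TCP at [0.256, -0.57, 0.405] pointing down, gripper open.
Joint ranges: [-2.6, 2.6], [-0.5, 2.12], [-1.47, 1.34], [0.16, 2.42], [-1.27, 4.41], [0.06, 2.06], [-2.6, 2.6]. Speed limits (rad/s): [2.22, 2.22, 2.79, 2.79, 3.14, 3.14, 3.14].

### API

Orientations are given as a unit quaternion [x, y, z, w].
In Python, from bench import status, vision, job, spotter, r gives the robot as it stands. The module is installed in compiled form; this text tells all that it offers.
- The arm moves only by the tool play_rows, never from a script. Its argument "series" is a list of rows, each a list of 6 numbers: the shift along the tool's x, y, z each as a share of 150 mm, from -1 to 1, then the turn, a rotation vector about the tool's x, y, z each as a share of 30 degrees, from -1 to 1. In form: [[x, y, z, ax, ay, az], ...]. A call has 1 to 5 rows; each row is the pose to reach, as a shift and turn from the pose commanded when the call began, along the tool's axes at that moment; what a row does not reach only later rows make up. A row lasts 1/10 s, in which the tool goes at most 50 mm and 8.59 degrees, less where a joint would pass 70% of its speed; a pose out of reach is approached as far as the arm can. A call with a number of a shift or a turn outside -1 to 1 is refused whole. A call with a gripper value outside its range is refused whole. "fingers" is the opening, from -1 (shut) to 1 (fully open), set as the call begins (left out, the last holds). The fingers move at their own pace and stop on an object; "squeeze" is the grip in N (left out, the last holds). Time passes only in rows, so rows that repeat a pose let the fingers close. It gives the time, the measured TCP pose, the force, the opening and the grip force at its end, in the units of the state.
- status.read_state(): the state, without advancing time (a new reading comes with each control period).
- vision.camera(name): name is "scene" or "top" or "wrist"; returns the picture (384x512x3 uint8, blue, green, red); there is no depth.
- vision.calibration(name): a dict with "fx", "fy", "cx", "cy" (pixels), "rvec" (rotation vector, rad) and "tvec" (3), from world to camera coordinates, as OpenCV has them; the wrist camera has in their place "T_tool_cam" (4x4, takes a point from camera to tool coordinates, whose origin is the TCP and whose axes are the flange's). Camera axes: x right, y down, z forward; pixel columns grow to the right and rows downward; lengths in m; the calibration is good to about 2 mm. The wrist camera is an equidistant fisheye: a pixel r from the principal point sees the ray r / f radians off the axis. A picture is of the moment at which its call begins: read the wrist's pose just before it. calibration takes no time and is no camera call.
- job.close_job(): hands the job in; it is judged then, once.
Trained networks look in the newest picture that a camera, given by its name, has taken for a name from the list of things; names that differ only in an ending like _2 or _b are one class to them, and where a whole thing is asked for, a point or a joint stands for the part that bears it (a point fixed in the world has none). Each returns a list of dicts, best first, with "conf" (0 to 1); they miss things now and then, are a little off and sometimes report something else, mostly with a low value. They report only what shows in the picture. A call takes as long as a camera call. They do not tell look-alikes from the thing itself.
- spotter.boxes_of(camera, name): "point" ([x, y, z] in m, in world coordinates, good to about 4 mm: the middle of the surface that is visible of it).
- spotter.regions_of(camera, name): "pixels" (384x512 bool, what is visible of it).
The state is a dict: "time": time; "joint_positions": joint angles; "joint_vel": joint speeds; "joint_torque": joint torques, N m; "ee_pos": TCP position; "eef_rot": TCP orientation; "ft_force": force on the tool from outside, world axes, zero at the start; "torque": the same for the moment, N m; "width": finger opening in m; "grip_force": force on a finger pad.
Only numpy, scipy, OpenCV 4.12 (cv2) and the standard library are available. Lean on these libraries where they do the work, as an engineer would, in place of code of your own. Each camera call takes 0.05 s, during which the arm holds its last target. There are 200 camera calls.

### The job

The steel drip coffee filter has been washed and its parts stand about on the counter; put it back together, upright, on the round steel plate, building it there from the bottom up: first the plain collecting cup in the middle of the plate, then the perforated brewing cup down into its mouth, then the pressing disc on the brewing cup's floor with its knob up, and last the lid over the rim. Seat each part fully home and let go of it before you fetch the next. Leave the tumbler, the spice jar and the coconut half where they stand.

Things in the scene. Friction and masses are not known exactly. Their poses are not given: they have to be found in the camera images.
- collecting_cup: Plain steel collecting cup, mouth up, 120 g: straight open cylinder, 66 mm outside diameter, 56 mm high, wall 3 mm (bore 60 mm), plain closed floor 3 mm thick, two thin beads round it near the foot. Grip it across the outside near the rim. Origin: centre of its underside, z up its axis.
- brewing_cup: Perforated brewing cup, mouth up, 130 g: cylinder 66 mm outside, bore 60 mm, 80 mm high overall; inner floor 16 mm above the origin, with rings of small dark holes. Its lowest 12 mm is a tapered foot (48 to 56 mm diameter) that drops into the collecting cup till the step rests on its rim: origin then 44 mm above that cup's. Grip across the outside near the rim. Origin: centre of underside, z up.
- press: Pressing disc, 60 g: flat perforated steel disc of 52 mm diameter, 3 mm thick, lying flat, with an upright 7 mm stem at its centre and on it a knob of 16 mm diameter, 65 to 80 mm above the underside. Grip it by the knob alone: on the brewing cup's floor the knob stands 1 to 16 mm above that cup's rim; the disc has 4 mm play all round. Origin: centre of the disc's underside, z up the stem.
- lid: Domed steel lid, 90 g, right way up: skirt 79 mm outside, 8 mm deep (bore 73 mm at its mouth, 69 mm at its top), a step, a hollow dome to 31 mm height, then a knob of 20 mm diameter from 35 to 52 mm height; grip that. Fitted, the skirt goes round the brewing cup, the step rests on its rim and the lid's origin is 72 mm above that cup's. Origin: centre of the skirt's lower edge, z up.
- plate: Round steel plate that does not move, lying on the counter: 128 mm across with a rim 9 mm high; flat floor 3 mm above the counter, 114 mm across. The filter is built in its middle. Origin: centre of its underside, z up.
- tumbler: Bystander: stainless drinking tumbler, no part of the filter; it tapers from 50 mm diameter at the foot to 66 mm and ends in a wide flared lip of 82 mm diameter, 98 mm high, plain floor. To be left alone. Origin: centre of its underside, z up.
- spice_jar: Bystander: yellow plastic jar with red cap, 54 mm diameter, 86 mm high. To be left alone. Origin: centre of its underside, z up.
- coconut_half: Bystander: half a brown coconut shell, white inside, open side up, 104 mm across, 45 mm high. To be left alone. Origin: centre of its underside, z up.
There are look-alikes about, which are no part of the job. Leave any green or purple look-alike of the press alone.

How it is judged:
By the outcome, as a careful person would: the job done as asked, in the order asked, and still so for the second after the job is handed in, with the robot touching nothing.
It also fails if it takes over 102 s, if anything falls off the work surface, if the arm or the gripper's body presses on something with over 40 N, if the wrist force passes 120 N, or if a joint passes its speed limit or range.

## Working session

There is one attempt and no reset: what is moved stays moved. The work goes in short steps, Python scripts to look and compute and a tool call to move; the robot and the scene stay as the last step left them, time stands still between calls to the robot, and variables do not carry over. Pictures are saved under pics/ and viewed, at most 14 in all, crops included, and the job is handed in when it is done.

Besides the shell and the picture viewer there is one more tool, called as name(argument=value, ...) on one line, values as JSON. play_rows: Moves the arm, as the interface text tells. Shift numbers are shares of 150 mm and turn numbers shares of 30 degrees, none past 1 either way. Its arguments: {"type":"object","properties":{"series":{"type":"array","items":{"type":"array","items":{"type":"number"}}},"fingers":{"type":"number"},"squeeze":{"type":"number"}},"required":["series"]}

```bash
mkdir -p pics; ls; python3 - <<'E'
from bench import status, vision, spotter, r
import cv2, numpy as np
s=status.read_state(); print(s['time'],s['ee_pos'],s['eef_rot'],s['width'],r.grasp_offset)
for c in ['scene','top']:
    cv2.imwrite(f'pics/{c}0.png',vision.camera(c))
    k=vision.calibration(c); print(c,k)
    for n in ['collecting_cup','brewing_cup','press','lid','plate','tumbler','spice_jar','coconut_half']:
        print(n,[(np.round(d['point'],3).tolist(),round(d['conf'],2)) for d in spotter.boxes_of(c,n)][:4])
print(vision.calibration('wrist'))
E
```

```text
pics
0.0 [ 0.2563996  -0.56984746  0.40395646] [ 9.77734158e-01  2.09846185e-01 -1.89488695e-04 -6.77802651e-04] 0.08681219881148405 0.1635
scene {'fx': 404.06670780893484, 'fy': 404.06670780893484, 'cx': 256.9534867448417, 'cy': 199.86249947997663, 'rvec': array([ 1.95196588,  1.77406573, -0.58109016]), 'tvec': array([-0.05802973, -0.3700181 ,  1.271415  ])}
collecting_cup [([0.634, -0.033, 0.025], 0.82)]
brewing_cup [([0.457, -0.192, 0.053], 0.76)]
press [([0.387, 0.118, 0.006], 0.83), ([0.355, 0.225, 0.004], 0.76), ([0.456, 0.218, 0.006], 0.61)]
lid [([0.655, -0.213, 0.02], 0.77)]
plate [([0.628, 0.17, 0.003], 0.67)]
tumbler [([0.436, -0.006, 0.068], 0.72)]
spice_jar [([0.513, 0.369, 0.069], 0.86)]
coconut_half [([0.44, -0.404, 0.026], 0.71), ([0.455, 0.224, 0.007], 0.54)]
top {'fx': 385.17295959432334, 'fy': 385.17295959432334, 'cx': 259.6659558546081, 'cy': 200.9888848356732, 'rvec': array([ 2.17993827, -2.11752153,  0.12337231]), 'tvec': array([-1.27402846e-04,  4.91347055e-01,  1.06271701e+00])}
collecting_cup [([0.648, -0.029, 0.013], 0.88)]
brewing_cup [([0.454, -0.198, 0.022], 0.69)]
press [([0.391, 0.119, 0.001], 0.66), ([0.355, 0.224, 0.009], 0.49), ([0.457, 0.225, 0.004], 0.48)]
lid [([0.633, -0.21, 0.018], 0.65)]
plate [([0.632, 0.172, -0.0], 0.69)]
tumbler [([0.457, -0.01, 0.087], 0.67)]
spice_jar [([0.499, 0.368, 0.09], 0.65)]
coconut_half [([0.456, -0.411, 0.023], 0.93)]
{'fx': 297.3186396354542, 'fy': 297.3186396354542, 'cx': 260.2201472501485, 'cy': 194.8543023315942, 'T_tool_cam': array([[ 3.29965093e-04, -9.52305921e-01, -3.05144758e-01,
         8.51866837e-02],
       [ 9.99999928e-01,  3.71387799e-04, -7.76999452e-05,
         1.98377602e-05],
       [ 1.87321158e-04, -3.05144710e-01,  9.52305975e-01,
         1.98255515e-02],
       [ 0.00000000e+00,  0.00000000e+00,  0.00000000e+00,
         1.00000000e+00]])}
```

View pics/top0.png

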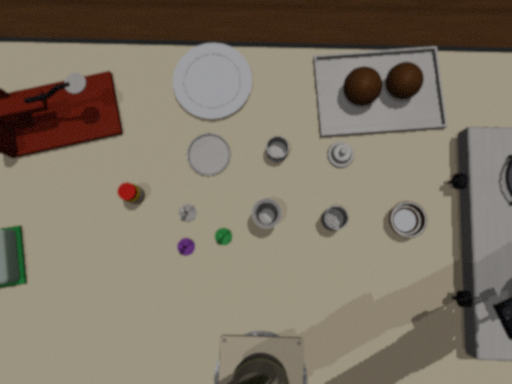

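View pics/scene0.png

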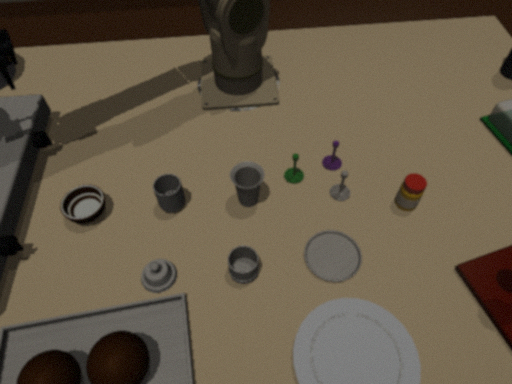

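The plain steel press is at top-view pixel (187,213), beside purple (186,246) and green (223,236). The plate is at (209,155), collecting cup (277,149), brewing cup (334,218), tumbler (266,213) and lid (341,154). Next I'll fit the silhouettes for accurate positions.

```bash
cat > h.py <<'E'
from bench import status, vision, spotter, r
import cv2, numpy as np
from scipy.spatial.transform import Rotation as R
from scipy.optimize import minimize
PROF={'collecting_cup':[(.033,0),(.033,.056)],'brewing_cup':[(.024,0),(.028,.012),(.033,.012),(.033,.08)],
'press':[(.026,0),(.026,.003),(.008,.065),(.008,.08)],'lid':[(.0395,0),(.0395,.008),(.01,.035),(.01,.052)],
'plate':[(.064,.0),(.064,.009)],'tumbler':[(.025,0),(.033,.09),(.041,.098)],'disc':[(.026,0),(.026,.003)]}
A=np.linspace(0,2*np.pi,72,endpoint=False)
def model(n,x,y,z=0):
    return np.concatenate([np.c_[x+p*np.cos(A),y+p*np.sin(A),0*A+z+h] for p,h in PROF[n]])
def proj(c,P,st=None):
    k=vision.calibration(c)
    if c!='wrist':
        K=np.array([[k['fx'],0,k['cx']],[0,k['fy'],k['cy']],[0,0,1]])
        return cv2.projectPoints(P,k['rvec'],k['tvec'],K,None)[0][:,0]
    T=np.eye(4);T[:3,:3]=R.from_quat(st['eef_rot']).as_matrix();T[:3,3]=st['ee_pos']
    W=np.linalg.inv(T@k['T_tool_cam']);q=P@W[:3,:3].T+W[:3,3]
    rho=np.hypot(q[:,0],q[:,1]);s=k['fx']*np.arctan2(rho,q[:,2])/rho
    return np.c_[q[:,0]*s+k['cx'],q[:,1]*s+k['cy']]
def regions(c,n,near=None):
    """take a picture first; masks of n, optional nearest to world pt"""
    m=[d for d in spotter.regions_of(c,n)]
    return m
def hullfit(mask,c,n,x0,z=0,st=None):
    """IoU between mask hull and projected silhouette"""
    S=4
    pts=np.argwhere(mask)[:,::-1].astype(np.float32)
    lo=pts.min(0)-25; sz=((np.ptp(pts,0)+50)*S).astype(int)
    big=np.zeros(sz[::-1],np.uint8)
    hm=cv2.convexHull(np.concatenate([pts+d for d in ((-.5,-.5),(.5,-.5),(-.5,.5),(.5,.5))]).astype(np.float32))
    cv2.fillPoly(big,[((hm[:,0]-lo)*S).round().astype(np.int32)],1)
    def f(v):
        q=cv2.convexHull(proj(c,model(n,v[0],v[1],z),st).astype(np.float32))
        b=np.zeros_like(big);cv2.fillPoly(b,[((q[:,0]-lo)*S).round().astype(np.int32)],1)
        return -(b&big).sum()/max(1,(b|big).sum())
    o=minimize(f,x0,method='Nelder-Mead',options=dict(initial_simplex=np.array(x0)+np.array([[0,0],[.01,0],[0,.01]]),xatol=1e-4))
    return o.x,-o.fun
E
python3 - <<'E'
from h import *
G={'collecting_cup':(.64,-.03),'brewing_cup':(.456,-.197),'press':(.457,.222),'lid':(.645,-.212),'plate':(.63,.171),'tumbler':(.45,-.008)}
for c in ['top','scene']:
    vision.camera(c)
    for n,g in G.items():
        gp=proj(c,np.array([[*g,.02]]))[0]
        ms=sorted(spotter.regions_of(c,n),key=lambda d:np.hypot(*(np.argwhere(d['pixels'])[:,::-1].mean(0)-gp)))
        if ms: print(c,n,round(ms[0]['conf'],2),ms[0]['pixels'].sum(),*[np.round(v,4) for v in hullfit(ms[0]['pixels'],c,n,g)])
E
```

```text
top collecting_cup 0.77 485 [0.565  0.0288] -0.0
top brewing_cup 0.97 544 [ 0.5372 -0.1833] -0.0
top press 0.66 210 [0.5158 0.2483] -0.0
top lid 0.81 557 [ 0.6588 -0.1308] -0.0
top plate 0.57 1430 [0.685 0.306] -0.0
top tumbler 0.6 666 [0.5313 0.0057] -0.0
scene collecting_cup 0.75 975 [0.6537 0.0513] -0.0
scene brewing_cup 0.75 952 [ 0.541  -0.2458] -0.0
scene press 0.81 332 [0.4833 0.2808] -0.0
scene lid 0.71 968 [ 0.7263 -0.1983] -0.0
scene plate 0.93 2264 [0.695  0.2145] -274938803376002.9
scene tumbler 0.64 1189 [0.4875 0.0945] -0.0h.py:35: RuntimeWarning: overflow encountered in scalar negative
  return -(b&big).sum()/max(1,(b|big).sum())
```

```bash
sed -i 's/return -(b&big).sum()/return -float((b\&big).sum())/' h.py
cat > loc.py <<'E'
from h import *
G={'collecting_cup':(.64,-.03),'brewing_cup':(.456,-.197),'press':(.457,.222),'lid':(.645,-.212),'plate':(.63,.171),'tumbler':(.45,-.008)}
for c in ['top','scene']:
    vision.camera(c)
    for n,g in G.items():
        gp=proj(c,np.array([[*g,.02]]))[0]
        ms=sorted(spotter.regions_of(c,n),key=lambda d:np.hypot(*(np.argwhere(d['pixels'])[:,::-1].mean(0)-gp)))
        if ms: print(c,n,round(ms[0]['conf'],2),ms[0]['pixels'].sum(),*[np.round(v,4) for v in hullfit(ms[0]['pixels'],c,n,g)])
E
python3 loc.py
```

```text
top collecting_cup 0.68 471 [ 0.6476 -0.0315] 0.9369
top brewing_cup 0.59 728 [ 0.456 -0.197] 0.0
top press 0.78 277 [0.4551 0.2239] 0.8711
top plate 0.83 1451 [0.6322 0.1716] 0.9722
top tumbler 0.62 703 [ 0.4535 -0.0051] 0.9549
scene collecting_cup 0.74 961 [ 0.6446 -0.0301] 0.9624
scene brewing_cup 0.79 941 [ 0.4462 -0.1938] 0.9768
scene press 0.58 265 [0.457  0.2232] 0.8781
scene lid 0.57 947 [ 0.6397 -0.2183] 0.9761
scene plate 0.91 2283 [0.627  0.1718] 0.9788
scene tumbler 0.88 1121 [ 0.4504 -0.0062] 0.985
```

play_rows(series=[[0.15,-0.2,0,0,0,-0.28],[0.45,-0.4,0,0,0,-0.56],[0.7,-0.7,0,0,0,-0.84],[1,-0.9,0,0,0,-1],[1,-0.9,0,0,0,-1]], fingers=1, squeeze=20)

```text
time: 2.8
ee_pos: [0.3405, -0.3808, 0.4053]
eef_rot: [0.888, 0.46, 0.001, 0.0]
ft_force: [-0.7, -1.0, 0.5]
width: 0.0871
grip_force: 0.0
```

```bash
cat >> h.py <<'E'
def go(x,y,z):
    """units from present pose to grasp point (x,y,z), tool down, y along world x"""
    s=status.read_state();M=R.from_quat(s['eef_rot']);t=np.array([x,y,z+r.grasp_offset])
    d=M.inv().apply(t-s['ee_pos'])/.15
    a=(M.inv()*R.from_quat([.70711,.70711,0,0])).as_rotvec()/np.radians(30)
    print('t',s['time'],'shift',np.round(d,3),'turn',np.round(a,3))
E
python3 -c "
from h import *
go(.645,-.031,.18)"
```

```text
t 2.8 shift [3.076 0.31  0.415] turn [ 2.000e-03 -1.000e-03 -1.176e+00]
```

play_rows(series=[[0.3,0.03,0,0,0,-0.28],[0.63,0.06,0,0,0,-0.56],[0.9,0.1,0.1,0,0,-0.84],[1,0.1,0.14,0,0,-1],[1,0.1,0.14,0,0,-1]])

```text
time: 3.3
ee_pos: [0.4389, -0.2703, 0.383]
eef_rot: [0.74, 0.672, 0.0, -0.001]
ft_force: [-0.2, -0.7, 0.4]
width: 0.0871
grip_force: 0.0
```

```bash
python3 -c "
from h import *
go(.645,-.031,.18)"
```

```text
t 3.3 shift [1.719 1.215 0.265] turn [-0.001 -0.002 -0.183]
```

play_rows(series=[[0.25,0.2,0,0,0,-0.18],[0.5,0.4,0,0,0,-0.18],[0.75,0.6,0.1,0,0,-0.18],[1,0.75,0.13,0,0,-0.18],[1,0.75,0.13,0,0,-0.18]])

```text
time: 3.8
ee_pos: [0.5668, -0.1301, 0.3636]
eef_rot: [0.708, 0.706, 0.001, -0.001]
ft_force: [-0.2, -0.1, 0.9]
width: 0.087
grip_force: 0.0
```

```bash
python3 -c "
from h import *
go(.645,-.031,.18)"
```

```text
t 3.8 shift [0.662 0.519 0.136] turn [ 0.    -0.006 -0.007]
```

play_rows(series=[[0.24,0.2,0,0,0,0],[0.48,0.4,0.1,0,0,0],[0.66,0.52,0.14,0,-0.006,-0.007],[0.66,0.52,0.14,0,-0.006,-0.007],[0.66,0.52,0.14,0,-0.006,-0.007]])

```text
time: 4.3
ee_pos: [0.6435, -0.0374, 0.3431]
eef_rot: [0.709, 0.705, -0.002, 0.001]
ft_force: [0.2, -0.7, -0.3]
width: 0.087
grip_force: 0.0
```

```bash
cat >> h.py <<'E'
def wfit(n,g,z=0,pic=None):
    st=status.read_state();im=vision.camera('wrist')
    if pic:cv2.imwrite(pic,im)
    gp=proj('wrist',np.array([[*g,z+.02]]),st)[0]
    print('wrist',n,'expect px',gp.round())
    for d in spotter.regions_of('wrist',n):
        c=np.argwhere(d['pixels'])[:,::-1]
        print(round(d['conf'],2),len(c),c.min(0),c.max(0),*[np.round(v,4) for v in hullfit(d['pixels'],'wrist',n,g,z,st)])
E
python3 -c "
from h import *
wfit('collecting_cup',(.645,-.031),0,'pics/w1.png')
wfit('lid',(.64,-.215))
wfit('plate',(.63,.171))
go(.645,-.031,.18)"
```

```text
wrist collecting_cup expect px [261. 177.]
0.8 4080 [227 142] [296 216] [ 0.6452 -0.0288] 0.9844
wrist lid expect px [258. 313.]
0.88 1298 [230 298] [286 322] [ 0.6401 -0.2214] 0.574
wrist plate expect px [245. -14.]
0.82 4103 [187   0] [305  44] [0.6301 0.1713] 0.5814
t 4.6 shift [0.043 0.012 0.001] turn [ 0.001  0.008 -0.01 ]
```

View pics/w1.png

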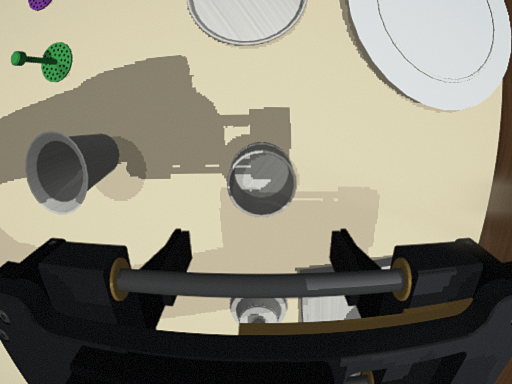

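The cup is at (261,180) in the wrist view, and the fit matches the other cameras. I'll descend to grip it.

```bash
python3 -c "
from h import *
go(.6452,-.0288,.045)"
```

```text
t 4.6 shift [0.061 0.013 0.901] turn [ 0.001  0.008 -0.01 ]
```

play_rows(series=[[0.06,0.013,0.1,0,0.008,-0.01],[0.06,0.013,0.4,0,0.008,-0.01],[0.06,0.013,0.6,0,0.008,-0.01],[0.06,0.013,0.6,0,0.008,-0.01],[0.06,0.013,0.6,0,0.008,-0.01]])

```text
time: 5.1
ee_pos: [0.6454, -0.0269, 0.2533]
eef_rot: [0.706, 0.708, 0.0, -0.001]
ft_force: [0.3, -0.2, 1.0]
width: 0.0871
grip_force: 0.0
```

```bash
python3 -c "
from h import *
wfit('collecting_cup',(.645,-.031))
go(.6452,-.0288,.045)"
```

```text
wrist collecting_cup expect px [259. 220.]
0.9 8003 [210 171] [307 273] [ 0.6451 -0.0284] 0.9619
t 5.2 shift [-0.013 -0.007  0.311] turn [ 0.005 -0.002  0.005]
```

play_rows(series=[[-0.01,-0.005,0.15,0,0,0],[-0.01,-0.005,0.31,0,0,0],[-0.01,-0.005,0.31,0,0,0],[-0.01,-0.005,0.31,0,0,0]])

```text
time: 5.6
ee_pos: [0.6452, -0.0286, 0.2084]
eef_rot: [0.706, 0.708, 0.001, 0.0]
ft_force: [-0.1, 0.2, 0.3]
width: 0.0871
grip_force: 0.0
```

play_rows(series=[[0,0,0,0,0,0],[0,0,0,0,0,0],[0,0,0,0,0,0],[0,0,0,0,0,0],[0,0,0,0,0,0]], fingers=0.3, squeeze=15)

```text
time: 6.1
ee_pos: [0.6448, -0.0287, 0.2073]
eef_rot: [0.706, 0.708, 0.001, -0.0]
ft_force: [-1.1, -0.0, 5.3]
width: 0.0646
grip_force: 14.9
```

```bash
python3 -c "
from h import *
s=status.read_state();print(s['width'],s['grip_force'])
go(.6301,.1713,.1)"
```

```text
0.06464486137361443 14.908871363077196
t 6.1 shift [ 1.334 -0.095 -0.373] turn [ 0.001 -0.002  0.004]
```

play_rows(series=[[0,0,-0.2,0,0,0],[0.25,0,-0.37,0,0,0],[0.55,-0.05,-0.37,0,0,0],[0.85,-0.09,-0.37,0,0,0],[1,-0.09,-0.37,0,0,0]])

```text
time: 6.6
ee_pos: [0.6292, 0.1262, 0.2627]
eef_rot: [0.705, 0.71, 0.001, -0.001]
ft_force: [0.9, -0.2, -0.5]
width: 0.0642
grip_force: 14.9
```

```bash
python3 -c "
from h import *
wfit('plate',(.6301,.1713))
wfit('collecting_cup',(.64,.13),.056)
s=status.read_state();print(s['width'],s['grip_force'],s['ee_pos'])
go(.6301,.1713,.1)"
```

```text
wrist plate expect px [261. 156.]
0.57 16752 [182  71] [340 212] [0.6307 0.1736] 0.9403
wrist collecting_cup expect px [276. 238.]
0.55 10231 [199 184] [323 320] [0.6301 0.1269] 0.9733
0.06465116718219263 14.902385961868276 [0.63068536 0.12123262 0.262048  ]
t 6.8 shift [ 0.334 -0.003 -0.01 ] turn [-0.001 -0.001  0.006]
```

play_rows(series=[[0.2,0,0,0,0,0],[0.34,0,0,0,0,0],[0.34,0,0,0,0,0],[0.34,0,0,0,0,0],[0.34,0,0,0,0,0]])

```text
time: 7.3
ee_pos: [0.6312, 0.1699, 0.2621]
eef_rot: [0.707, 0.707, -0.0, 0.0]
ft_force: [-0.4, 0.1, -0.7]
width: 0.064
grip_force: 14.9
```

```bash
python3 -c "
from h import *
wfit('plate',(.6301,.1713),0,'pics/w2.png')
wfit('collecting_cup',(.63,.17),.055)
s=status.read_state();print(s['width'],s['grip_force'],s['ee_pos'])
go(.630,.172,.047)"
```

```text
wrist plate expect px [258. 209.]
0.58 9799 [183 126] [334 231] [0.6303 0.1738] 0.8173
wrist collecting_cup expect px [257. 243.]
0.57 9948 [199 185] [322 320] [0.6316 0.1701] 0.9725
0.06479074130521954 14.902666487578244 [0.63090272 0.1710935  0.26238868]
t 7.5 shift [ 0.006 -0.006  0.346] turn [ 0.    -0.001  0.002]
```

View pics/w2.png

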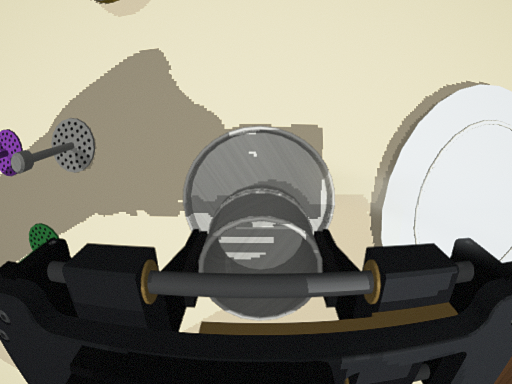

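The cup is held and centred in the hand, with the plate right below it. I'll lower it.

play_rows(series=[[0.008,-0.006,0.15,0,0,0],[0.008,-0.006,0.28,0,0,0],[0.008,-0.006,0.34,0,0,0],[0.008,-0.006,0.35,0,0,0],[0.008,-0.006,0.35,0,0,0]])

```text
time: 8.0
ee_pos: [0.6299, 0.1733, 0.2102]
eef_rot: [0.706, 0.708, 0.0, -0.0]
ft_force: [-0.2, 0.7, -1.0]
width: 0.0645
grip_force: 14.9
```

```bash
python3 -c "
from h import *
s=status.read_state();print(s['width'],s['grip_force'],s['ee_pos'],s['ft_force'])
go(.630,.1725,.047)"
```

```text
0.06451804322844143 14.921687883797858 [0.62992969 0.17330859 0.21017347] [-0.17642149  0.73133967 -1.01742913]
t 8.0 shift [-0.005  0.    -0.002] turn [ 0.    -0.002  0.004]
```

play_rows(series=[[0,0,0.01,0,0,0],[0,0,0.01,0,0,0]])

```text
time: 8.2
ee_pos: [0.6301, 0.1735, 0.2091]
eef_rot: [0.706, 0.708, 0.001, -0.0]
ft_force: [0.8, 0.2, -0.1]
width: 0.0644
grip_force: 14.9
```

play_rows(series=[[0,0,0,0,0,0],[0,0,0,0,0,0],[0,0,0,0,0,0],[0,0,0,0,0,0]], fingers=1)

```text
time: 8.6
ee_pos: [0.6297, 0.1735, 0.2085]
eef_rot: [0.706, 0.708, 0.0, -0.0]
ft_force: [0.3, -0.1, 0.8]
width: 0.0848
grip_force: 0.0
```

play_rows(series=[[0,0,-0.2,0,0,0],[0,0,-0.5,0,0,0],[0,0,-0.8,0,0,0],[0,0,-0.9,0,0,0],[0,0,-0.9,0,0,0]])

```text
time: 9.1
ee_pos: [0.6302, 0.1737, 0.3466]
eef_rot: [0.706, 0.708, 0.002, 0.001]
ft_force: [0.8, -0.5, 0.4]
width: 0.0866
grip_force: 0.0
```

```bash
python3 -c "
from h import *
wfit('collecting_cup',(.63,.172),.003)
wfit('plate',(.6301,.1713))
go(.451,-.196,.18)"
```

```text
wrist collecting_cup expect px [258. 186.]
0.87 4001 [225 152] [293 225] [0.6312 0.1733] 0.9748
wrist plate expect px [260. 186.]
0.83 5957 [203 124] [318 235] [0.6306 0.1719] 0.9851
t 9.3 shift [-2.457 -1.195 -0.01 ] turn [-0.005 -0.     0.005]
```

play_rows(series=[[-0.28,-0.14,0,0,0,0],[-0.56,-0.28,0,0,0,0],[-0.84,-0.42,0,0,0,0],[-0.95,-0.46,0,0,0,0]])

```text
time: 9.7
ee_pos: [0.5594, 0.026, 0.3416]
eef_rot: [0.708, 0.706, -0.002, -0.001]
ft_force: [1.5, -0.3, 0.5]
width: 0.0869
grip_force: 0.0
```

play_rows(series=[[-0.28,-0.14,0,0,0,0],[-0.56,-0.28,0,0,0,0],[-0.84,-0.42,0,0,0,0],[-0.95,-0.46,0,0,0,0]])

```text
time: 10.1
ee_pos: [0.49, -0.1165, 0.3417]
eef_rot: [0.708, 0.706, -0.001, -0.001]
ft_force: [0.3, 0.8, -0.6]
width: 0.0869
grip_force: 0.0
```

play_rows(series=[[-0.28,-0.14,0,0,0,0],[-0.55,-0.27,0,0,0,0],[-0.55,-0.27,0,0,0,0],[-0.55,-0.27,0,0,0,0]])

```text
time: 10.5
ee_pos: [0.4515, -0.1953, 0.342]
eef_rot: [0.707, 0.707, 0.0, -0.001]
ft_force: [-0.6, 1.6, 0.2]
width: 0.087
grip_force: 0.0
```

```bash
python3 -c "
from h import *
wfit('brewing_cup',(.451,-.196))
go(.451,-.196,.18)"
```

```text
wrist brewing_cup expect px [260. 185.]
0.93 4937 [218 150] [293 233] [ 0.4476 -0.1919] 0.9845
t 10.6 shift [-0.016 -0.009 -0.007] turn [-0.002 -0.004  0.007]
```

```bash
python3 -c "
from h import *
go(.4475,-.192,.12)"
```

```text
t 10.6 shift [ 0.01  -0.032  0.393] turn [-0.002 -0.004  0.007]
```

play_rows(series=[[0.01,-0.032,0.1,0,0,0],[0.01,-0.032,0.3,0,0,0],[0.01,-0.032,0.39,0,0,0],[0.01,-0.032,0.39,0,0,0]])

```text
time: 11.0
ee_pos: [0.4471, -0.192, 0.2827]
eef_rot: [0.706, 0.709, -0.0, -0.002]
ft_force: [0.8, -0.3, 0.9]
width: 0.0869
grip_force: 0.0
```

```bash
python3 -c "
from h import *
wfit('brewing_cup',(.4475,-.192),0,'pics/w3.png')
go(.4475,-.192,.066)"
```

```text
wrist brewing_cup expect px [261. 203.]
0.78 7966 [213 165] [308 272] [ 0.4475 -0.192 ] 0.9866
t 11.1 shift [ 0.004 -0.002  0.37 ] turn [ 0.    -0.003  0.006]
```

View pics/w3.png

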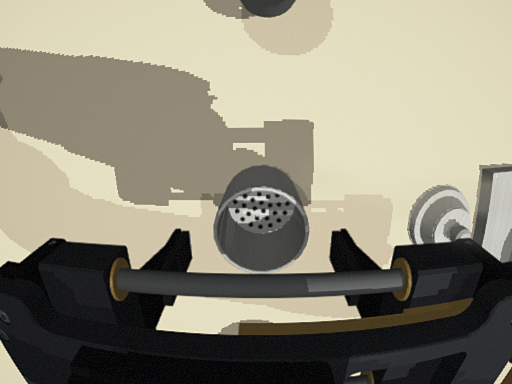

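The holes in the floor at (262,210) confirm this is the brewing cup, and it is centred between the fingers.

play_rows(series=[[0,0,0.15,0,0,0],[0,0,0.3,0,0,0],[0,0,0.37,0,0,0],[0,0,0.37,0,0,0]])

```text
time: 11.5
ee_pos: [0.4473, -0.1929, 0.2288]
eef_rot: [0.706, 0.708, 0.0, -0.001]
ft_force: [0.8, -0.0, 1.0]
width: 0.0871
grip_force: 0.0
```

play_rows(series=[[0,0,0,0,0,0],[0,0,0,0,0,0],[0,0,0,0,0,0],[0,0,0,0,0,0],[0,0,0,0,0,0]], fingers=0.3)

```text
time: 12.0
ee_pos: [0.4476, -0.1931, 0.2297]
eef_rot: [0.706, 0.708, 0.0, 0.0]
ft_force: [-0.7, -0.4, 6.7]
width: 0.0657
grip_force: 15.0
```

play_rows(series=[[0,0,-0.2,0,0,0],[0,0,-0.5,0,0,0],[0,0,-0.8,0,0,0],[0,0,-0.8,0,0,0]])

```text
time: 12.4
ee_pos: [0.4488, -0.1934, 0.3548]
eef_rot: [0.706, 0.708, 0.002, 0.004]
ft_force: [0.7, 0.4, -0.9]
width: 0.0658
grip_force: 15.0
```

```bash
python3 -c "
from h import *
s=status.read_state();print(s['width'],s['grip_force'],s['ee_pos'])
go(.631,.173,.19)"
```

```text
0.06575957180943677 14.999640768219251 [ 0.44875986 -0.19335275  0.35484453]
t 12.4 shift [2.44  1.221 0.011] turn [0.016 0.006 0.004]
```

play_rows(series=[[0.25,0.12,0,0,0,0],[0.5,0.25,0,0,0,0],[0.75,0.37,0,0,0,0],[0.95,0.47,0,0,0,0]])

```text
time: 12.8
ee_pos: [0.5179, -0.0481, 0.3486]
eef_rot: [0.706, 0.708, 0.0, -0.001]
ft_force: [1.1, -0.0, -0.3]
width: 0.0655
grip_force: 15.0
```

play_rows(series=[[0.25,0.12,0,0,0,0],[0.5,0.25,0,0,0,0],[0.75,0.37,0,0,0,0],[0.95,0.47,0,0,0,0]])

```text
time: 13.2
ee_pos: [0.588, 0.0946, 0.3484]
eef_rot: [0.706, 0.708, 0.0, -0.001]
ft_force: [-0.1, -0.9, -1.6]
width: 0.0661
grip_force: 15.0
```

play_rows(series=[[0.25,0.13,0,0,0,0],[0.45,0.23,0,0,0,0],[0.54,0.28,0,0,0,0],[0.54,0.28,0,0,0,0]])

```text
time: 13.6
ee_pos: [0.6293, 0.176, 0.348]
eef_rot: [0.705, 0.709, 0.0, -0.002]
ft_force: [-0.8, -0.4, -1.2]
width: 0.0654
grip_force: 15.0
```

```bash
python3 -c "
from h import *
s=status.read_state();print(s['width'],s['grip_force'],s['ee_pos'])
z=s['ee_pos'][2]-.1635-.0657
wfit('brewing_cup',(.631,.173),z,'pics/w4.png')
wfit('collecting_cup',(.631,.173),.003)
for c in ['top','scene']:
    vision.camera(c)
    for n,zz in (('brewing_cup',z),('collecting_cup',.003)):
        for d in spotter.regions_of(c,n): print(c,n,d['pixels'].sum(),hullfit(d['pixels'],c,n,(.631,.173),zz))
go(.631,.173,.15)"
```

```text
0.06540285257084782 14.999931091915641 [0.62928713 0.17603918 0.34797752]
wrist brewing_cup expect px [262. 232.]
0.75 1305 [230 154] [295 191] [0.63   0.1933] 0.3626
0.65 10883 [198 178] [323 320] [0.6297 0.1777] 0.9816
wrist collecting_cup expect px [262. 183.]
0.75 1628 [228 151] [296 193] [0.6312 0.1761] 0.5762
0.28 1215 [100   0] [170  25] [0.631 0.173] 0.0
scene brewing_cup 386 (array([0.62606204, 0.17119885]), np.float64(0.6801012871913906))
scene collecting_cup 853 (array([0.63017089, 0.17139998]), np.float64(0.9115033548933084))
t 14.1 shift [0.001 0.01  0.241] turn [ 0.001 -0.001  0.003]
```

View pics/w4.png

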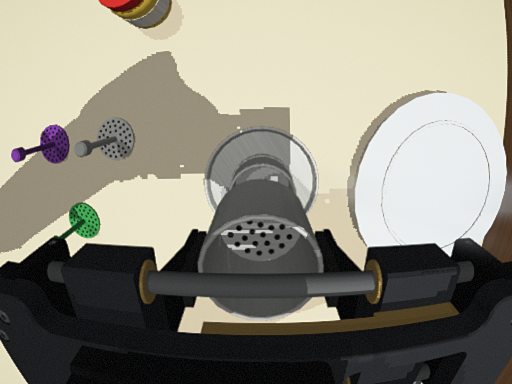

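play_rows(series=[[0.0,0.008,0.15,0,0,0],[0.0,0.008,0.24,0,0,0],[0.0,0.008,0.24,0,0,0],[0.0,0.008,0.24,0,0,0],[0.0,0.008,0.24,0,0,0]])

```text
time: 14.6
ee_pos: [0.6308, 0.1735, 0.3144]
eef_rot: [0.706, 0.708, 0.001, -0.0]
ft_force: [0.3, -0.5, -0.4]
width: 0.0656
grip_force: 15.0
```

```bash
python3 -c "
from h import *
s=status.read_state();z=s['ee_pos'][2]-.1635-.0657
print(s['ee_pos'],s['ft_force'])
wfit('brewing_cup',(.631,.173),z)
go(.6305,.173,.1127)"
```

```text
[0.63083203 0.17349244 0.31436356] [ 0.26137036 -0.53054947 -0.3651658 ]
wrist brewing_cup expect px [259. 229.]
t 14.7 shift [-0.004 -0.002  0.254] turn [ 0.002 -0.003  0.005]
```

play_rows(series=[[0,0,0.08,0,0,0],[0,0,0.16,0,0,0],[0,0,0.2,0,0,0],[0,0,0.23,0,0,0],[0,0,0.23,0,0,0]])

```text
time: 15.2
ee_pos: [0.6305, 0.1733, 0.2779]
eef_rot: [0.706, 0.708, -0.0, -0.001]
ft_force: [-0.3, 0.5, -1.0]
width: 0.0659
grip_force: 15.0
```

play_rows(series=[[0,0,0.01,0,0,0],[0,0,0.02,0,0,0],[0,0,0.03,0,0,0],[0,0,0.03,0,0,0]])

```text
time: 15.6
ee_pos: [0.6309, 0.1737, 0.2767]
eef_rot: [0.706, 0.708, 0.001, 0.0]
ft_force: [-5.4, -2.3, 13.4]
width: 0.0655
grip_force: 15.0
```

play_rows(series=[[0,0,0,0,0,0],[0,0,0,0,0,0],[0,0,0,0,0,0],[0,0,0,0,0,0]], fingers=1)

```text
time: 16.0
ee_pos: [0.6307, 0.1733, 0.2743]
eef_rot: [0.706, 0.708, 0.0, -0.0]
ft_force: [0.3, -0.4, 0.2]
width: 0.085
grip_force: 0.0
```

play_rows(series=[[0,0,-0.2,0,0,0],[0,0,-0.5,0,0,0],[0,0,-0.7,0,0,0],[0,0,-0.7,0,0,0],[0,0,-0.7,0,0,0]])

```text
time: 16.5
ee_pos: [0.6307, 0.1733, 0.3796]
eef_rot: [0.706, 0.708, 0.001, -0.0]
ft_force: [0.8, 0.7, -0.5]
width: 0.0868
grip_force: 0.0
```

```bash
python3 -c "
from h import *
wfit('brewing_cup',(.631,.173),.047,'pics/w5.png')
s=vision.camera('scene');cv2.imwrite('pics/s5.png',cv2.resize(s[170:320,250:450],None,fx=4,fy=4))
for d in spotter.regions_of('scene','brewing_cup'): print(d['pixels'].sum(),hullfit(d['pixels'],'scene','brewing_cup',(.631,.173),.047))
go(.456,.2235,.2)"
```

```text
wrist brewing_cup expect px [260. 187.]
0.66 5260 [222 154] [298 240] [0.6316 0.1746] 0.9785
0.24 304 [236 147] [285 163] [0.6312 0.1809] 0.2823
938 (array([0.63025572, 0.17228086]), np.float64(0.8536440845348607))
t 16.7 shift [ 0.339 -1.162  0.098] turn [-0.004 -0.001  0.004]
```

View pics/s5.png

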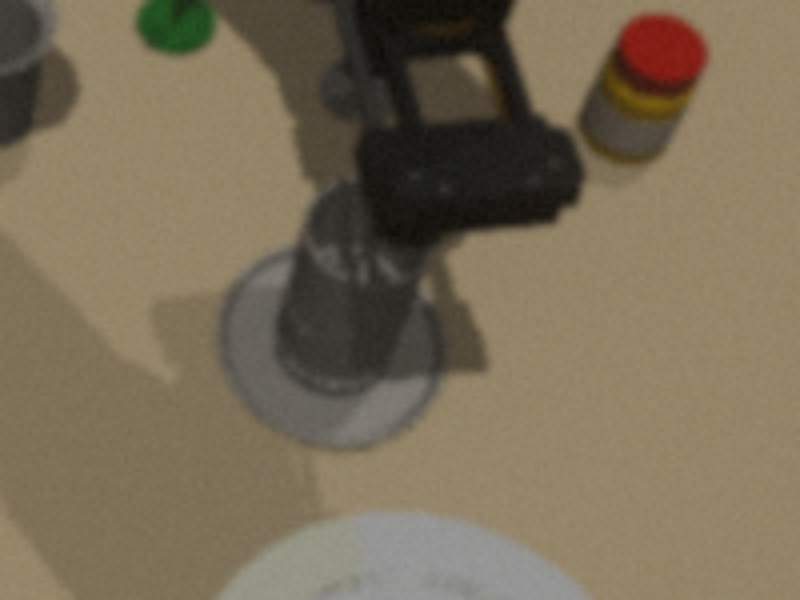

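The two cups stand as one straight column on the plate. Now the press.

play_rows(series=[[0.08,-0.3,0,0,0,0],[0.16,-0.6,0,0,0,0],[0.25,-0.9,0.05,0,0,0],[0.28,-1,0.1,0,0,0]], fingers=-0.08)

```text
time: 17.1
ee_pos: [0.4766, 0.2169, 0.3637]
eef_rot: [0.705, 0.709, -0.0, -0.0]
ft_force: [0.2, -0.2, 0.4]
width: 0.0627
grip_force: 0.0
```

play_rows(series=[[0.06,-0.16,0,0,0,0],[0.06,-0.16,0,0,0,0],[0.06,-0.16,0,0,0,0],[0.06,-0.16,0,0,0,0]])

```text
time: 17.5
ee_pos: [0.4572, 0.2233, 0.3642]
eef_rot: [0.707, 0.708, 0.0, -0.0]
ft_force: [1.1, -0.3, -1.0]
width: 0.0411
grip_force: 0.0
```

```bash
python3 -c "
from h import *
wfit('press',(.456,.2235),0,'pics/w6.png')
go(.456,.2235,.2)"
```

```text
wrist press expect px [259. 179.]
0.68 268 [190 235] [208 259] [0.456  0.2235] 0.0
0.57 1515 [150 153] [198 199] [0.456  0.2235] 0.0
0.55 1504 [237 151] [280 198] [0.4557 0.2269] 0.9698
t 17.6 shift [ 0.001 -0.008  0.005] turn [-0.001 -0.002  0.003]
```

View pics/w6.png

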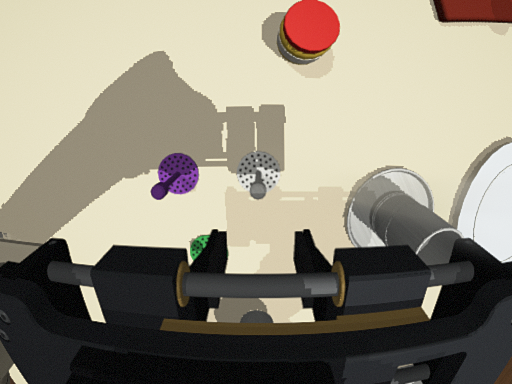

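```bash
python3 -c "
from h import *
go(.4558,.226,.125)"
```

```text
t 17.6 shift [ 0.017 -0.009  0.505] turn [-0.001 -0.002  0.003]
```

play_rows(series=[[0.017,-0.009,0.2,0,0,0],[0.017,-0.009,0.4,0,0,0],[0.017,-0.009,0.5,0,0,0],[0.017,-0.009,0.5,0,0,0],[0.017,-0.009,0.5,0,0,0]])

```text
time: 18.1
ee_pos: [0.4556, 0.2266, 0.2902]
eef_rot: [0.706, 0.708, 0.001, -0.0]
ft_force: [0.7, -0.0, 0.7]
width: 0.04
grip_force: 0.0
```

```bash
python3 -c "
from h import *
wfit('press',(.456,.2255),0,'pics/w7.png')
st=status.read_state()
p=proj('wrist',np.array([[.456,.2255,.08],[.456,.2255,.0]]),st);print(p)
go(.4558,.226,.083)"
```

```text
wrist press expect px [260. 201.]
0.67 2375 [121 169] [183 234] [0.456  0.2255] 0.0
0.56 2631 [232 167] [286 236] [0.4555 0.2272] 0.9847
[[259.04207999 228.99930668]
 [259.19394979 194.59329451]]
t 18.2 shift [-0.006 -0.     0.295] turn [ 0.003 -0.003  0.004]
```

View pics/w7.png

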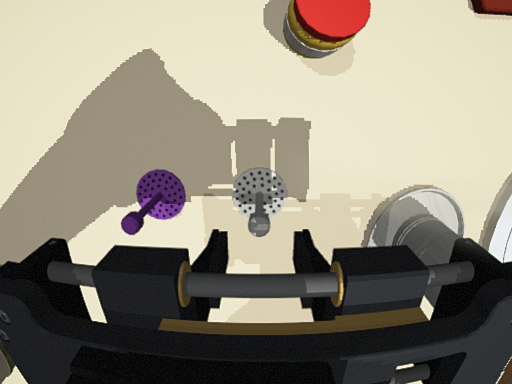

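The knob at (259,225) is where the projection puts it, so I'll go down and grip.

play_rows(series=[[0,0,0.1,0,0,0],[0,0,0.2,0,0,0],[0,0,0.29,0,0,0],[0,0,0.29,0,0,0]])

```text
time: 18.6
ee_pos: [0.4544, 0.226, 0.2435]
eef_rot: [0.706, 0.708, -0.001, -0.001]
ft_force: [-0.4, 0.3, 0.3]
width: 0.0396
grip_force: 0.0
```

play_rows(series=[[0,0,0,0,0,0],[0,0,0,0,0,0],[0,0,0,0,0,0],[0,0,0,0,0,0],[0,0,0,0,0,0]], fingers=-0.85, squeeze=15)

```text
time: 19.1
ee_pos: [0.4552, 0.2266, 0.2463]
eef_rot: [0.706, 0.708, 0.001, -0.0]
ft_force: [-0.7, -0.2, 1.7]
width: 0.0153
grip_force: 15.0
```

play_rows(series=[[0,0,0,0,0,0],[0,0,-0.2,0,0,0],[0,0,-0.5,0,0,0],[0,0,-0.8,0,0,0],[0,0,-0.9,0,0,0]])

```text
time: 19.6
ee_pos: [0.4556, 0.2272, 0.3854]
eef_rot: [0.706, 0.708, 0.003, 0.001]
ft_force: [0.5, -0.2, -1.1]
width: 0.0154
grip_force: 15.0
```

```bash
python3 -c "
from h import *
s=status.read_state();print(s['width'],s['grip_force'],s['ee_pos'])
go(.631,.1735,.235)"
```

```text
0.015398542156151416 15.000075827847468 [0.45558007 0.22718184 0.38535597]
t 19.6 shift [-0.361  1.169 -0.082] turn [ 0.011 -0.005  0.005]
```

play_rows(series=[[0,0.1,-0.09,0,0,0],[-0.1,0.4,-0.09,0,0,0],[-0.2,0.7,-0.09,0,0,0],[-0.31,1,-0.09,0,0,0],[-0.31,1,-0.09,0,0,0]])

```text
time: 20.1
ee_pos: [0.6101, 0.1753, 0.3913]
eef_rot: [0.709, 0.705, -0.001, -0.001]
ft_force: [-1.2, 0.1, -0.9]
width: 0.0153
grip_force: 15.0
```

play_rows(series=[[-0.05,0.17,0,0,0,0],[-0.05,0.17,0,0,0,0],[-0.05,0.17,0,0,0,0],[-0.05,0.17,0,0,0,0]])

```text
time: 20.5
ee_pos: [0.6302, 0.1733, 0.3941]
eef_rot: [0.706, 0.708, 0.0, -0.001]
ft_force: [-0.5, 0.7, -0.1]
width: 0.0155
grip_force: 15.0
```

```bash
python3 -c "
from h import *
s=status.read_state();print(s['width'],s['grip_force'],s['ee_pos'])
z=s['ee_pos'][2]-.1635-.0828
wfit('press',(.631,.1735),z,'pics/w8.png')
wfit('brewing_cup',(.631,.1735),.047)
go(.631,.1735,.155)"
```

```text
0.015477679879940826 15.000041758248699 [0.63019277 0.17333608 0.39413195]
wrist press expect px [261. 219.]
0.84 931 [ 67 191] [113 232] [0.631  0.1735] 0.0
0.65 3687 [228 179] [291 269] [0.6305 0.1741] 0.9838
0.61 970 [ 35 120] [ 85 154] [0.631  0.1735] 0.0
wrist brewing_cup expect px [260. 183.]
0.71 1877 [225 151] [298 215] [0.6321 0.1753] 0.7617
t 20.7 shift [0.002 0.004 0.508] turn [ 0.001 -0.002  0.005]
```

View pics/w8.png

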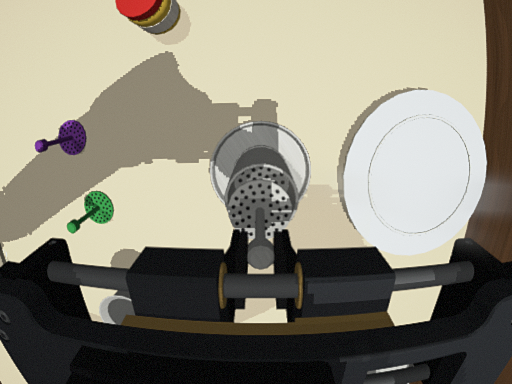

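The press is upright in the grip and centred over the cup. I'll lower it.

play_rows(series=[[0,0.004,0.1,0,0,0],[0,0.004,0.2,0,0,0],[0,0.004,0.35,0,0,0],[0,0.004,0.5,0,0,0],[0,0.004,0.5,0,0,0]])

```text
time: 21.2
ee_pos: [0.6303, 0.1721, 0.3147]
eef_rot: [0.706, 0.708, -0.003, -0.002]
ft_force: [-1.0, 0.1, 0.3]
width: 0.0149
grip_force: 15.0
```

play_rows(series=[[0,0,0.02,0,0,0],[0,0,0.04,0,0,0],[0,0,0.055,0,0,0],[0,0,0.065,0,0,0],[0,0,0.065,0,0,0]])

```text
time: 21.7
ee_pos: [0.6314, 0.1729, 0.3098]
eef_rot: [0.706, 0.708, 0.0, -0.0]
ft_force: [-0.2, 0.6, -0.6]
width: 0.0152
grip_force: 15.0
```

play_rows(series=[[0,0,0.01,0,0,0],[0,0,0.015,0,0,0],[0,0,0.015,0,0,0]])

```text
time: 22.0
ee_pos: [0.6317, 0.1733, 0.3093]
eef_rot: [0.706, 0.708, 0.001, 0.0]
ft_force: [-2.3, -0.9, 9.1]
width: 0.0154
grip_force: 15.0
```

play_rows(series=[[0,0,0,0,0,0],[0,0,0,0,0,0],[0,0,0,0,0,0]], fingers=-0.45)

```text
time: 22.3
ee_pos: [0.6314, 0.1728, 0.3073]
eef_rot: [0.706, 0.708, 0.0, -0.0]
ft_force: [-0.6, -0.5, -0.1]
width: 0.0235
grip_force: 0.0
```

play_rows(series=[[0,0,-0.1,0,0,0],[0,0,-0.4,0,0,0],[0,0,-0.6,0,0,0],[0,0,-0.6,0,0,0],[0,0,-0.6,0,0,0]])

```text
time: 22.8
ee_pos: [0.6314, 0.1729, 0.3989]
eef_rot: [0.706, 0.708, 0.001, 0.0]
ft_force: [0.2, -0.5, -0.3]
width: 0.024
grip_force: 0.0
```

```bash
python3 -c "
from h import *
wfit('press',(.631,.1735),.063,'pics/w9.png')
wfit('brewing_cup',(.631,.1735),.047)
go(.642,-.218,.18)"
```

```text
wrist press expect px [259. 185.]
0.91 1639 [235 165] [283 213] [0.6321 0.1714] 0.8717
0.9 1024 [ 34 119] [ 86 154] [0.631  0.1735] 0.0
0.87 944 [ 67 190] [113 230] [0.631  0.1735] 0.0
wrist brewing_cup expect px [260. 181.]
0.9 2961 [224 151] [296 231] [0.6315 0.1744] 0.9822
t 23.0 shift [-2.605  0.066  0.351] turn [-0.003 -0.001  0.005]
```

View pics/w9.png

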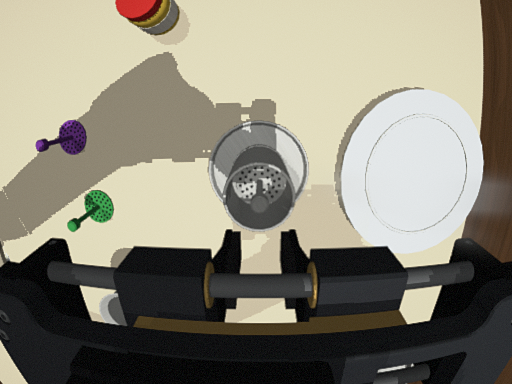

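The press sits inside the cup, knob at (260,203) and centred in the mouth. The lid is next.

play_rows(series=[[-0.3,0,0,0,0,0],[-0.6,0,0,0,0,0],[-0.9,0.03,0,0,0,0],[-1,0.03,0,0,0,0]], fingers=-0.08)

```text
time: 23.4
ee_pos: [0.6367, 0.0165, 0.3962]
eef_rot: [0.709, 0.705, -0.001, 0.0]
ft_force: [0.5, -0.8, 1.0]
width: 0.0391
grip_force: 0.0
```

play_rows(series=[[-0.3,0,0.1,0,0,0],[-0.6,0,0.2,0,0,0],[-0.9,0.03,0.3,0,0,0],[-1,0.03,0.35,0,0,0]])

```text
time: 23.8
ee_pos: [0.6404, -0.1331, 0.342]
eef_rot: [0.709, 0.706, -0.002, -0.001]
ft_force: [0.4, -0.6, -0.7]
width: 0.0398
grip_force: 0.0
```

play_rows(series=[[-0.3,0,0,0,0,0],[-0.6,0,0,0,0,0],[-0.6,0,0,0,0,0],[-0.6,0,0,0,0,0]])

```text
time: 24.2
ee_pos: [0.6411, -0.2178, 0.3437]
eef_rot: [0.707, 0.707, 0.0, -0.001]
ft_force: [-0.8, 0.8, 0.1]
width: 0.0401
grip_force: 0.0
```

```bash
python3 -c "
from h import *
wfit('lid',(.642,-.218),0)
go(.642,-.218,.10)"
```

```text
wrist lid expect px [261. 184.]
0.57 3780 [224 145] [294 212] [ 0.6402 -0.2161] 0.9773
t 24.3 shift [-0.02   0.003  0.538] turn [-0.    -0.005  0.009]
```

play_rows(series=[[-0.007,-0.009,0.2,0,0,0],[-0.007,-0.009,0.4,0,0,0],[-0.007,-0.009,0.53,0,0,0],[-0.007,-0.009,0.53,0,0,0],[-0.007,-0.009,0.53,0,0,0]])

```text
time: 24.8
ee_pos: [0.6404, -0.2167, 0.2657]
eef_rot: [0.706, 0.709, 0.001, -0.0]
ft_force: [-0.3, -0.1, -0.2]
width: 0.0401
grip_force: 0.0
```

```bash
python3 -c "
from h import *
wfit('lid',(.642,-.218),0,'pics/w10.png')
go(.6402,-.2161,.0525)"
```

```text
wrist lid expect px [261. 211.]
0.92 6204 [214 159] [303 246] [ 0.6403 -0.2168] 0.9678
t 24.9 shift [ 0.008 -0.004  0.339] turn [ 0.005 -0.001  0.006]
```

View pics/w10.png

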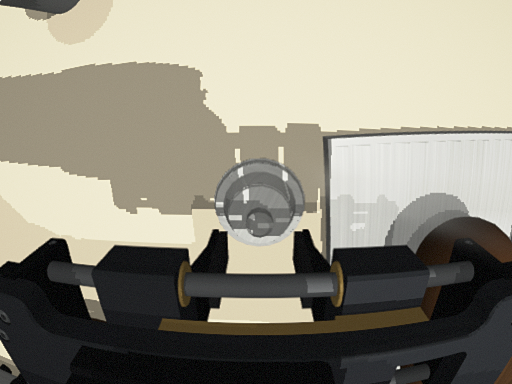

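The lid knob at (261,218) is centred. By the top view the coconut on the tray stays about 25 mm clear of the gripper body. I'll descend and grip.

play_rows(series=[[0,0,0.12,0,0,0],[0,0,0.24,0,0,0],[0,0,0.33,0,0,0],[0,0,0.335,0,0,0],[0,0,0.335,0,0,0]])

```text
time: 25.4
ee_pos: [0.6398, -0.218, 0.2144]
eef_rot: [0.706, 0.708, 0.0, -0.001]
ft_force: [-2.6, 0.3, 7.0]
width: 0.0398
grip_force: 3.5
```

play_rows(series=[[0,0,0,0,0,0],[0,0,0,0,0,0],[0,0,0,0,0,0],[0,0,0,0,0,0],[0,0,0,0,0,0]], fingers=-0.75)

```text
time: 25.9
ee_pos: [0.6399, -0.218, 0.2145]
eef_rot: [0.706, 0.708, 0.0, -0.0]
ft_force: [1.1, -0.1, 0.4]
width: 0.0188
grip_force: 15.3
```

play_rows(series=[[0,0,0,0,0,0],[0,0,-0.3,0,0,0],[0,0,-0.6,0,0,0],[0,0,-0.9,0,0,0],[0,0,-1,0,0,0]])

```text
time: 26.4
ee_pos: [0.6405, -0.2181, 0.3699]
eef_rot: [0.706, 0.708, 0.002, 0.002]
ft_force: [0.3, 0.6, -0.4]
width: 0.0189
grip_force: 15.0
```

```bash
python3 -c "
from h import *
s=status.read_state();print(s['width'],s['grip_force'],s['ee_pos'])
go(.6313,.1738,.22)"
```

```text
0.01892523636007813 15.048251762339078 [ 0.64048461 -0.21805371  0.36985139]
t 26.4 shift [ 2.612 -0.055 -0.093] turn [0.011 0.001 0.004]
```

play_rows(series=[[0.2,0,-0.1,0,0,0],[0.5,0,-0.15,0,0,0],[0.8,-0.02,-0.15,0,0,0],[1,-0.02,-0.15,0,0,0]])

```text
time: 26.8
ee_pos: [0.636, -0.0645, 0.387]
eef_rot: [0.705, 0.709, 0.0, -0.001]
ft_force: [-0.0, -0.2, -0.8]
width: 0.0191
grip_force: 15.1
```

play_rows(series=[[0.3,0,0,0,0,0],[0.6,0,0,0,0,0],[0.9,-0.02,0,0,0,0],[1,-0.02,0,0,0,0]])

```text
time: 27.2
ee_pos: [0.6318, 0.0877, 0.3869]
eef_rot: [0.704, 0.71, 0.001, -0.002]
ft_force: [0.1, -0.2, -1.0]
width: 0.019
grip_force: 15.1
```

play_rows(series=[[0.3,0,0,0,0,0],[0.6,-0.02,0,0,0,0],[0.61,-0.02,0,0,0,0],[0.61,-0.02,0,0,0,0]])

```text
time: 27.6
ee_pos: [0.6296, 0.1744, 0.3867]
eef_rot: [0.705, 0.709, -0.0, -0.001]
ft_force: [0.9, -1.6, -0.5]
width: 0.0193
grip_force: 15.1
```

```bash
python3 -c "
from h import *
s=status.read_state();print(s['width'],s['grip_force'],s['ee_pos'])
z=s['ee_pos'][2]-.1635-.051
wfit('lid',(.631,.1735),z,'pics/w11.png')
wfit('brewing_cup',(.631,.1735),.047)
go(.6313,.1738,.18)"
```

```text
0.019275084761058957 15.087805302970256 [0.62960583 0.174413   0.38672228]
wrist lid expect px [262. 238.]
0.88 7692 [205 169] [315 273] [0.6299 0.1763] 0.9598
wrist brewing_cup expect px [260. 183.]
0.92 834 [230 151] [291 176] [0.6314 0.1744] 0.4064
t 27.8 shift [0.017 0.005 0.292] turn [-0.001  0.    -0.001]
```

View pics/w11.png

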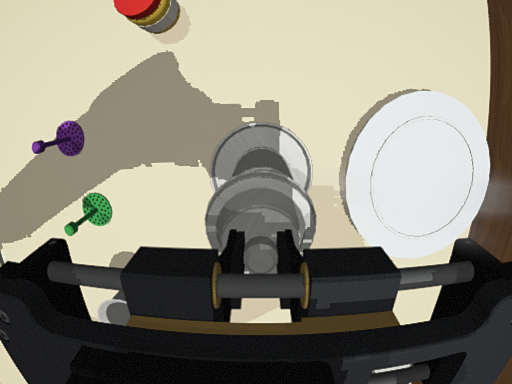

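The lid is level and above the cup. I'll lower it.

play_rows(series=[[0.01,0.006,0.1,0,0,0],[0.01,0.006,0.2,0,0,0],[0.01,0.006,0.27,0,0,0],[0.01,0.006,0.27,0,0,0]])

```text
time: 28.2
ee_pos: [0.6305, 0.1742, 0.3444]
eef_rot: [0.706, 0.708, -0.001, -0.001]
ft_force: [0.4, -0.4, -1.1]
width: 0.0188
grip_force: 15.1
```

```bash
python3 -c "
from h import *
s=status.read_state();print(s['ft_force'],s['ee_pos'])
wfit('lid',(.631,.1735),s['ee_pos'][2]-.1635-.051)
go(.6313,.1727,.17)"
```

```text
[ 0.39104047 -0.36286944 -1.08954046] [0.63050593 0.17424334 0.34437287]
wrist lid expect px [261. 238.]
0.73 7748 [205 170] [315 273] [0.6302 0.1764] 0.9559
t 28.3 shift [-0.014  0.003  0.089] turn [-0.001 -0.002  0.005]
```

play_rows(series=[[-0.01,0.003,0.0,0,0,0],[-0.01,0.003,0.03,0,0,0],[-0.01,0.003,0.06,0,0,0],[-0.01,0.003,0.075,0,0,0],[-0.01,0.003,0.075,0,0,0]])

```text
time: 28.8
ee_pos: [0.6313, 0.1733, 0.3354]
eef_rot: [0.706, 0.708, 0.0, -0.001]
ft_force: [-0.8, 0.3, -0.5]
width: 0.0193
grip_force: 15.1
```

play_rows(series=[[0,0,0.01,0,0,0],[0,0,0.02,0,0,0],[0,0,0.02,0,0,0]])

```text
time: 29.1
ee_pos: [0.6314, 0.1734, 0.3329]
eef_rot: [0.706, 0.708, 0.0, -0.0]
ft_force: [1.0, 0.0, -1.5]
width: 0.019
grip_force: 15.1
```

play_rows(series=[[0,0,0.007,0,0,0],[0,0,0.013,0,0,0],[0,0,0.013,0,0,0]])

```text
time: 29.4
ee_pos: [0.6316, 0.1736, 0.3328]
eef_rot: [0.706, 0.708, 0.001, 0.0]
ft_force: [-3.5, -1.9, 10.6]
width: 0.0192
grip_force: 17.8
```

play_rows(series=[[0,0,0,0,0,0],[0,0,0,0,0,0],[0,0,0,0,0,0],[0,0,0,0,0,0]], fingers=-0.1)

```text
time: 29.8
ee_pos: [0.6321, 0.1734, 0.3328]
eef_rot: [0.706, 0.708, 0.002, 0.001]
ft_force: [1.6, 0.1, 7.6]
width: 0.0372
grip_force: 3.6
```

play_rows(series=[[0,0,-0.1,0,0,0],[0,0,-0.4,0,0,0],[0,0,-0.6,0,0,0],[0,0,-0.6,0,0,0]])

```text
time: 30.2
ee_pos: [0.6316, 0.174, 0.4271]
eef_rot: [0.706, 0.708, 0.004, 0.001]
ft_force: [0.4, -0.4, 0.3]
width: 0.0393
grip_force: 0.0
```

play_rows(series=[[-0.3,0,0,0,0,0],[-0.6,0,0,0,0,0],[-0.9,0,0,0,0,0],[-1,0,0,0,0,0],[-1,0,0,0,0,0]])

```text
time: 30.7
ee_pos: [0.6319, 0.0198, 0.4208]
eef_rot: [0.708, 0.706, -0.0, 0.0]
ft_force: [-0.7, -0.0, -0.4]
width: 0.0391
grip_force: 0.0
```

```bash
python3 -c "
from h import *
wfit('lid',(.631,.1735),.119)
s=vision.camera('scene');cv2.imwrite('pics/s12.png',cv2.resize(s[140:340,150:450],None,fx=2.6,fy=2.6))
for d in spotter.regions_of('scene','lid'): print(d['pixels'].sum(),hullfit(d['pixels'],'scene','lid',(.631,.173),.119))
print(status.read_state()['ft_force'])"
```

```text
wrist lid expect px [258.  26.]
0.82 4977 [218   0] [302  70] [0.6323 0.1729] 0.9179
1377 (array([0.631, 0.173]), np.float64(0.0))
[-0.26278526  0.03027658  0.86189723]
```

View pics/s12.png

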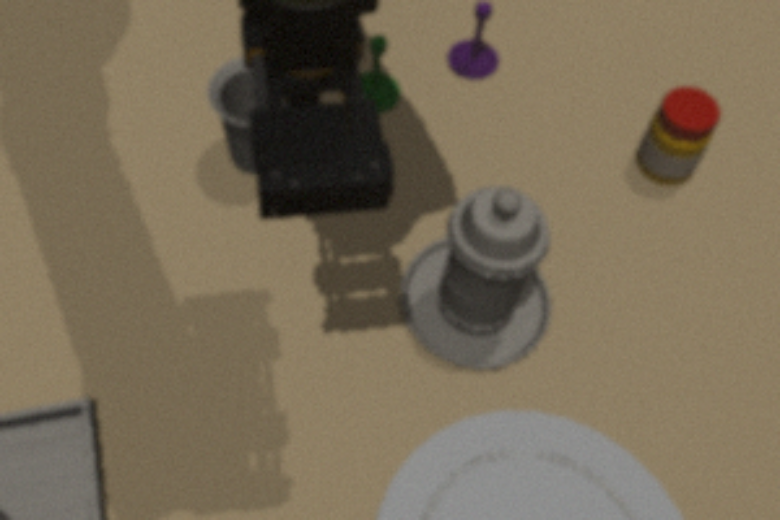

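The filter stands complete on the plate with the lid level on top. The lid met the rim at the expected height, so I'm handing the job in.

```bash
python3 -c "
from bench import job
print(job.close_job())"
```

```text
the job is handed in; nothing more can be done
None
```

I put the coffee filter back together on the plate in the order asked (collecting cup, brewing cup, press, lid) and handed it in at about 31 s; the close call gave no verdict. Each part met its seat at about the expected height, and the final picture shows the filter upright with the lid level.

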